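Nest the measuring beakers after bottling

TASK

Nest the three white measuring beakers for storage, largest first: stand the middle-sized one upright inside the wide low one, and after that stand the slim tall one upright inside the middle-sized one, each resting on the bottom of the one around it. The copper cup is not part of the set: leave it standing where it is.

Things in the scene. Friction and masses are not known exactly. Their poses are not given: they have to be found in the camera images.
- beaker_wide: the wide, low white plastic beaker with blue tick marks: round, straight walls, outside diameter 112 mm, height 50 mm, wall 3 mm (inside diameter 106 mm), bottom 4 mm thick. Loose, about 140 g, stands upright on the table, open at the top. Its origin is the centre of its underside; z is up, towards the mouth; its yaw means nothing
- beaker_mid_center (a point): the middle-sized white plastic beaker with blue tick marks: round, straight walls, outside diameter 66 mm, height 80 mm, wall 3 mm (inside diameter 60 mm), bottom 4 mm thick. Loose, about 70 g, stands upright on the table, open at the top. The point is its centre, on its axis and half-way up (40 mm above its underside); z is up, towards the mouth; its yaw means nothing. Standing in the wide beaker it sticks up 34 mm above the wide beaker's rim
- beaker_slim_center (a point): the slim, tall white plastic beaker with blue tick marks: round, straight walls, outside diameter 36 mm, height 110 mm, wall 3 mm, bottom 4 mm thick. Loose, about 50 g, stands upright on the table, open at the top. The point is its centre, on its axis and half-way up (55 mm above its underside); z is up, towards the mouth; its yaw means nothing. Standing in the middle-sized beaker it sticks up 34 mm above that beaker's rim
- copper_cup_center (a point): a loose copper cup, as big as the middle-sized beaker (66 mm across the mouth, 62 mm at the foot, 80 mm high), standing upright on the table; not part of the set, to be left alone. The point is its centre, half-way up (40 mm above its underside). The wide, middle-sized and slim beakers and this cup stand roughly in a row across the table in any order, their centres at least 130 mm apart. Bottles up to 125 mm high stand farther away, beyond the row
There are look-alikes about, which are no part of the job. What is shaped like the part that bears beaker_mid_center but purple is not meant.

How it is judged:
On the way, in this order (a step that is already met when the one before it is completed fails the run):
1. the middle-sized beaker stands on the bottom of the wide one, while the slim one is not yet in it (horizontal distance between beaker_mid_center and beaker_wide below 0.023 m and z of beaker_mid_center in the frame of beaker_wide below 0.05 m and angle between beaker_mid_center's own z axis and vertical below 0.17 rad and horizontal distance between beaker_slim_center and beaker_mid_center above 0.04 m), for 0.2 s.
2. the slim beaker stands on the bottom of the middle-sized one (horizontal distance between beaker_slim_center and beaker_mid_center below 0.016 m and z of beaker_slim_center in the frame of beaker_mid_center below 0.02 m and angle between beaker_slim_center's own z axis and vertical below 0.17 rad), for 0.2 s.
At the end, for the whole second after the job is handed in: The wide beaker stands on the table; the middle-sized one stands in it, on its bottom (within 6 mm) and anywhere within its walls; the slim one stands likewise in the middle-sized one; all three are within 10 degrees of upright, and the copper cup stands within 40 mm of where it was (all of step 2 and horizontal distance between beaker_mid_center and beaker_wide below 0.023 m and z of beaker_mid_center in the frame of beaker_wide below 0.05 m and angle between each of beaker_wide, beaker_mid_center, copper_cup_center's own z axis and vertical below 0.17 rad and height (world z) of beaker_wide below 0.01 m and distance of copper_cup_center from where it was at the start of the episode below 0.04 m); the robot touches nothing.
It fails at once if the copper cup is knocked over or moved more than 40 mm (distance of copper_cup_center from where it was at the start of the episode above 0.04 m or angle between copper_cup_center's own z axis and vertical above 0.5 rad).
It also fails if it takes over 64 s, if anything falls off the work surface, if the arm or the gripper's body presses on something with over 40 N, if the wrist force passes 120 N, or if a joint passes its speed limit or range.

ROBOT

A 7-joint arm with a two-finger parallel gripper is mounted at the origin on the work surface. World frame = base frame: x ahead of the robot, y to its left, z up, the work surface at z = 0. Lengths are in m, angles in rad, forces in N, time in s.
With the tool pointing down it reaches from about 0.4 to 0.85 m from the base axis. Payload 10.4 kg.
Tool frame: the origin (TCP) lies between the finger pads; the fingertips stand ahead of it and the grasp point (between the pads) lies 5 mm behind it (manip.tip_extent is the z of the fingertips in the tool frame, in m); z points along the fingers, y is the line along which they close (so a half turn about z gives the same grasp; the last joint's range is limited). The gripper opens to 85 mm and grips with 20 to 120 N. Pads are 22 mm wide; open, the fingers measure 114 mm over their backs; the gripper's body (76 mm by 85 mm) begins 54 mm behind the grasp point. The pads swing forward as they close: fully open they stand 13 mm farther back than shut.
Start: joints at [1.186, 0.332, -0.065, 1.46, 0.022, 1.35, -0.088], TCP at [0.221, -0.585, 0.245] pointing down, gripper open.
Joint ranges: [-2.6, 2.6], [-0.5, 2.12], [-1.47, 1.34], [0.16, 2.42], [-1.27, 4.41], [0.06, 2.06], [-2.6, 2.6]. Speed limits (rad/s): [2.22, 2.22, 2.79, 2.79, 3.14, 3.14, 3.14].

INTERFACE

Orientations are given as a unit quaternion [x, y, z, w].
In Python, from workcell import status, viewer, manip gives the robot as it stands.
- The arm moves only by the tool play_rows, never from a script. Its argument "plan" is one flat list of numbers, 7 for each row, row after row: the turn, a rotation vector about the tool's x, y, z in degrees, then the shift along the tool's x, y, z in m, then the opening, from 0 (shut) to 1 (fully open). In form: [ax, ay, az, dx, dy, dz, grip, ax, ay, az, dx, dy, dz, grip, ...]. A call has 1 to 20 rows; each row is the pose to reach, as a shift and turn from the pose commanded when the call began, along the tool's axes at that moment; what a row does not reach only later rows make up. A row lasts 1/8 s, in which the tool goes at most 62.5 mm and 10.7 degrees, less where a joint would pass 70% of its speed; a pose out of reach is approached as far as the arm can. A call with a gripper value outside its range is refused whole. The fingers move at their own pace and stop on an object; "squeeze" is the grip in N (left out, the last holds). Time passes only in rows, so rows that repeat a pose let the fingers close. It gives the time, the measured TCP pose, the force, the opening and the grip force at its end, in the units of the state.
- status.get_obs(): the state, without advancing time (a new reading comes with each control period).
- viewer.camera(name): name is "scene" or "top"; returns the picture (480x640x3 uint8, red, green, blue); there is no depth.
- viewer.camera_model(name): a dict with "fx", "fy", "cx", "cy" (pixels), "R" (3x3) and "t" (3): a world point X has camera coordinates R X + t. Camera axes: x right, y down, z forward; pixel columns grow to the right and rows downward; lengths in m; the calibration is good to about 2 mm. A picture is of the moment at which its call begins. camera_model takes no time and is no camera call.
- manip.hand_in(): hands the job in; it is judged then, once.
The state is a dict: "clock": time; "joint_pos": joint angles; "joint_velocities": joint speeds; "tau": joint torques, N m; "position": TCP position; "ee_rot": TCP orientation; "ft_force": force on the tool from outside, world axes, zero at the start; "torque": the same for the moment, N m; "grip_width": opening from 0.0 (shut) to 1.0 (fully open); "grasp_force": force on a finger pad.
Only numpy, scipy, OpenCV 4.12 (cv2) and the standard library are available. Lean on these libraries where they do the work, as an engineer would, in place of code of your own. Each camera call takes 0.05 s, during which the arm holds its last target. There are 200 camera calls.

## Working session

There is one attempt and no reset: what is moved stays moved. The work goes in short steps, Python scripts to look and compute and a tool call to move; the robot and the scene stay as the last step left them, time stands still between calls to the robot, and variables do not carry over. Pictures are saved under pics/ and viewed, at most 10 in all, crops included, and the job is handed in when it is done.

Besides the shell and the picture viewer there is one more tool, called after "Call:" as name(argument=value, ...) on one line, values as JSON. play_rows: Moves the arm, as the interface text tells. Its arguments: {"type":"object","properties":{"plan":{"type":"array","items":{"type":"number"}},"squeeze":{"type":"number"}},"required":["plan"]}

```bash
mkdir -p pics; python3 - <<'E'
from workcell import status, viewer, manip
import cv2,numpy as np
for n in("scene","top"):
    im=viewer.camera(n); cv2.imwrite(f"pics/{n}0.png",im[:,:,::-1])
    m=viewer.camera_model(n); R=np.array(m["R"]);print(n,m["fx"],m["cx"],m["cy"],-R.T@np.array(m["t"]),R.round(3).tolist())
print(status.get_obs(),manip.tip_extent)
E
```

```text
scene 457.48818660572346 326.13731287606686 232.1793948091622 [1.05990956 0.20052443 0.5984544 ] [[-0.374, 0.927, -0.014], [0.631, 0.243, -0.737], [-0.68, -0.284, -0.676]]
top 547.1153500508269 316.3138279334379 241.87035933600043 [4.81186422e-01 9.23995346e-04 9.49298602e-01] [[0.001, -1.0, 0.008], [-0.999, -0.001, -0.054], [0.054, -0.008, -0.998]]
{'clock': 0.1, 'joint_pos': array([ 1.1863775 ,  0.33280487, -0.06468236,  1.46084038,  0.02158712,
        1.34991422, -0.08848364]), 'joint_velocities': array([ 2.34267588e-05, -5.76993027e-04, -2.38789815e-03, -1.72461024e-03,
        1.39376397e-04, -2.88161959e-03, -9.76867732e-04]), 'tau': array([ 2.11827304e-03, -6.26746130e+01,  4.95676801e-02, -3.92429566e+01,
        1.62340509e-02,  6.98360309e-03, -6.52307972e-05]), 'position': array([ 0.22111507, -0.58424184,  0.24460591]), 'ee_rot': array([ 9.83678862e-01,  1.79931911e-01, -1.39345567e-04, -6.20597827e-04]), 'ft_force': array([-0.28296302, -0.42371107,  0.53475958]), 'torque': array([-0.00444556, -0.01711312,  0.02138862]), 'grasp_force': 0.0, 'grip_width': 0.9983894506416392} 0.014
```

View pics/scene0.png

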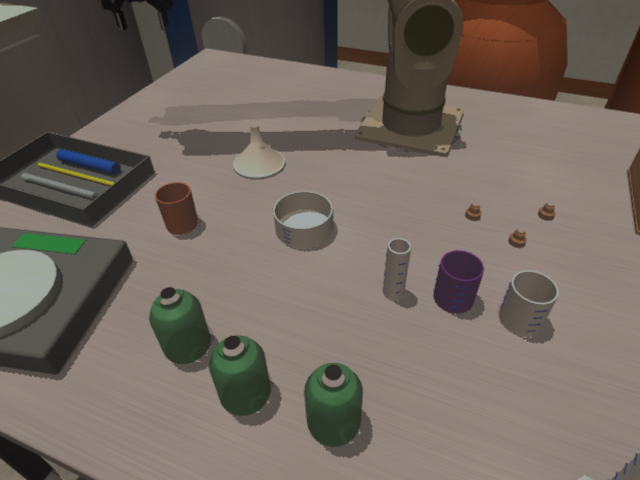

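View pics/top0.png

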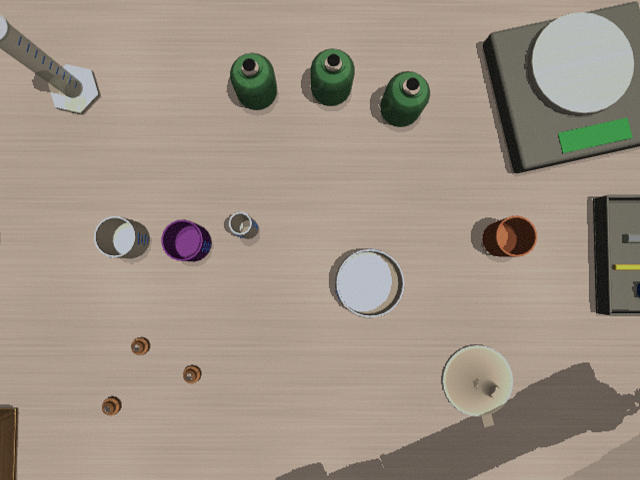

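The scene and top pictures agree. Two things have the middle beaker's shape: the white one with blue ticks (top 115,237; scene 528,303) and the purple one (top 186,240; scene 458,282). White is specified, so (115,237) is meant. The others in the top view are the slim beaker at (241,224), the wide one at (369,283) and the copper cup at (515,236).

```bash
cat > h.py <<'E'
from workcell import status, viewer, manip
import cv2,numpy as np
from scipy.spatial.transform import Rotation as Ro
M=viewer.camera_model("top"); R=np.array(M["R"]); C=-R.T@np.array(M["t"])
def ray(u,v,z):
    d=R.T@np.array([(u-M["cx"])/M["fx"],(v-M["cy"])/M["fy"],1]); return C+d*(z-C[2])/d[2]
def pix(X):
    c=R@(np.array(X)-C); return M["fx"]*c[0]/c[2]+M["cx"],M["fy"]*c[1]/c[2]+M["cy"],c[2]
def circ(im,u,v,r,z,S=4):
    """rim circle near (u,v), radius r at height z -> world centre, radius"""
    h=int(r*M["fx"]/(C[2]-z)*1.0+16); x0,y0=int(u)-h,int(v)-h
    x0=max(x0,0);y0=max(y0,0)
    g=cv2.resize(cv2.cvtColor(im[y0:y0+2*h,x0:x0+2*h],cv2.COLOR_RGB2GRAY),None,fx=S,fy=S,interpolation=cv2.INTER_CUBIC)
    rp=r*M["fx"]/(C[2]-z)*S
    c=cv2.HoughCircles(cv2.GaussianBlur(g,(0,0),2),cv2.HOUGH_GRADIENT_ALT,1.5,5,param1=80,param2=.3,minRadius=int(rp*.88),maxRadius=int(rp*1.07))
    if c is None: return None
    return [(ray((a+.5)/S-.5+x0,(b+.5)/S-.5+y0,z)[:2].round(4).tolist(),round(q/rp*r*1e3,1),(round(float(a/S+x0),1),round(float(b/S+y0),1),round(float(q/S),1))) for a,b,q in c[0][:4]]
E
python3 - <<'E'
from h import *
im=cv2.imread("pics/top0.png")[:,:,::-1].copy()
big=cv2.resize(im[180:330,80:420],None,fx=2,fy=2,interpolation=cv2.INTER_CUBIC)
for n,u,v,r,z in(("mid",115,237,.033,.08),("slim",241,224,.018,.11),("wide",369,283,.056,.05),("cup",515,236,.033,.08)):
    c=circ(im,u,v,r,z); print(n,c)
    if c:
        a,b,q=c[0][2]; cv2.circle(big,(int((a-80)*2),int((b-180)*2)),int(2*q),(255,0,0),1)
cv2.imwrite("pics/crop.png",big[:,:,::-1])
E
```

```text
mid [([0.5376, 0.3132], np.float64(32.1), (115.4, 236.2, 20.2)), ([0.5329, 0.2882], np.float64(29.8), (131.1, 239.2, 18.8))]
slim [([0.5559, 0.1103], np.float64(17.4), (241.0, 223.2, 11.4))]
wide [([0.4634, -0.0935], np.float64(55.6), (369.6, 282.9, 33.8)), ([0.4634, -0.0898], np.float64(50.1), (367.4, 282.9, 30.5))]
cup [([0.5394, -0.3255], np.float64(31.2), (516.5, 235.6, 19.6)), ([0.5292, -0.2995], np.float64(31.6), (500.4, 242.0, 19.9)), ([0.5358, -0.3062], np.float64(32.1), (504.5, 237.9, 20.2))]
```

View pics/crop.png

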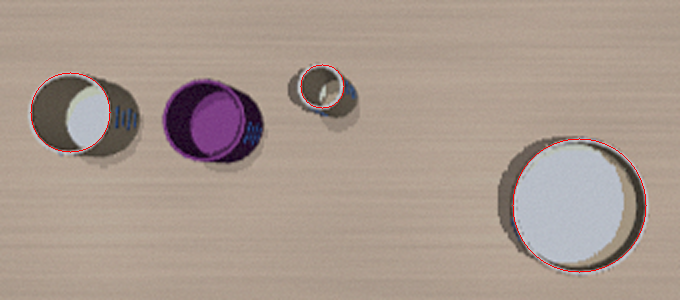

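The crop confirms the white, blue-ticked beaker (rim circle at top 115,236) as the middle beaker. The purple one beside it is the look-alike. The rim fits are good, so I'll move.

```bash
cat >> h.py <<'E'
def go(p,yaw0=0):
    """tool-axes shift and turn to reach world p, tool y along azimuth yaw0 (deg), tool down"""
    o=status.get_obs(); r=Ro.from_quat(o["ee_rot"]); a=np.deg2rad(yaw0)
    y=np.array([np.cos(a),np.sin(a),0]); z=np.array([0,0,-1.]); T=Ro.from_matrix(np.c_[np.cross(y,z),y,z])
    print("turn",np.rad2deg((r.inv()*T).as_rotvec()).round(1).tolist(),"shift",r.inv().apply(np.array(p)-o["position"]).round(4).tolist())
def st():
    o=status.get_obs(); print(o["clock"],o["position"].round(4),o["grip_width"],o["grasp_force"],o["ft_force"].round(1))
E
python3 -c "
from h import *
go([.53,-.1,.245],-35);go([.5376,.3132,.245],0)"
```

```text
turn [-0.1, -0.0, -34.3] shift [0.4603, -0.3435, 0.0]
turn [-0.1, -0.0, -69.3] shift [0.6137, -0.7273, 0.0005]
```

Call:
play_rows(plan=[0,0,-10,0.115,-0.086,0,1,0,0,-20,0.23,-0.172,0,1,0,0,-28,0.345,-0.258,0,1,0,0,-34.3,0.46,-0.344,0,1,0,0,-34.3,0.46,-0.344,0,1,0,0,-34.3,0.46,-0.344,0,1,0,0,-34.3,0.46,-0.344,0,1,0,0,-34.3,0.46,-0.344,0,1,0,0,-34.3,0.46,-0.344,0,1,0,0,-45,0.51,-0.47,0,1,0,0,-55,0.56,-0.6,0,1,0,0,-69.3,0.614,-0.727,0,1,0,0,-69.3,0.614,-0.727,0,1,0,0,-69.3,0.614,-0.727,0,1,0,0,-69.3,0.614,-0.727,0,1,0,0,-69.3,0.614,-0.727,0,1,0,0,-69.3,0.614,-0.727,0,1,0,0,-69.3,0.614,-0.727,0,1,0,0,-69.3,0.614,-0.727,0,1])

```text
clock: 2.48
position: [0.5388, 0.3111, 0.2452]
ee_rot: [0.708, 0.706, -0.0, 0.0]
ft_force: [-0.2, 0.3, -0.5]
grip_width: 1.0
grasp_force: 0.0
```

```bash
python3 -c "
from h import *
st();go([.5376,.3132,.115]);go([.5376,.3132,.062])"
```

```text
2.475 [0.5388 0.3111 0.2452] 0.9995869335224797 0.0 [-0.2  0.3 -0.5]
turn [0.0, 0.1, -0.1] shift [0.0023, -0.0013, 0.1302]
turn [0.0, 0.1, -0.1] shift [0.0023, -0.0013, 0.1832]
```

Call:
play_rows(plan=[0,0,0,0,0,0,1,0,0,0,0,0,0.06,1,0,0,0,0,0,0.12,1,0,0,0,0,0,0.12,1,0,0,0,0,0,0.12,1,0,0,0,0,0,0.12,1])

```text
clock: 3.22
position: [0.5395, 0.3136, 0.1283]
ee_rot: [0.707, 0.707, 0.002, 0.001]
ft_force: [-0.9, -0.8, 0.1]
grip_width: 0.999
grasp_force: 0.0
```

```bash
python3 - <<'E'
from h import *
st();go([.5376,.3132,.062])
im=viewer.camera("top");s=viewer.camera("scene")
a=cv2.resize(im[180:300,60:220],(533,400),interpolation=cv2.INTER_CUBIC);b=s[180:380,420:640]
b=cv2.resize(b,None,fx=2,fy=2)[:400,:267+100]
cv2.imwrite("pics/c1.png",np.hstack([cv2.resize(a,(400,300)),cv2.resize(s[150:390,330:640],(388,300))])[:,:,::-1])
E
```

```text
3.225 [0.5395 0.3136 0.1283] 0.9989772448245143 0.0 [-0.9 -0.8  0.1]
turn [0.2, -0.1, 0.0] shift [-0.0005, -0.0021, 0.0663]
```

View pics/c1.png

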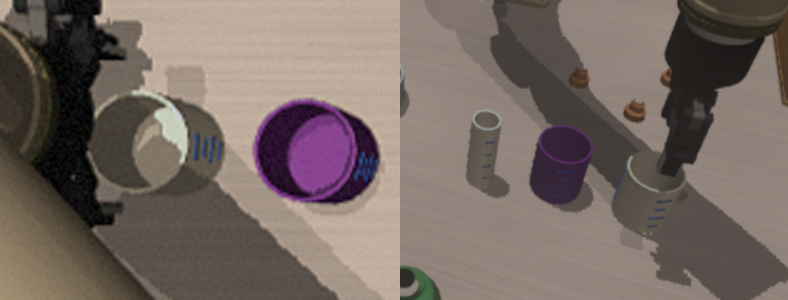

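The crop shows the open fingers (left panel 110,30 and 105,215) straddling the white beaker. Before lowering I'll check the near fingertip's projection in the scene view, seen at about (544,286).

```bash
python3 - <<'E'
from h import *
m=viewer.camera_model("scene");r=np.array(m["R"]);t=np.array(m["t"])
def p(X):
    c=r@np.array(X)+t; return round(m["fx"]*c[0]/c[2]+m["cx"],1),round(m["fy"]*c[1]/c[2]+m["cy"],1)
print("tips",[p([.5395+s,.3136,z]) for s in(.0425,.057,-.0425) for z in (.114,.127)])
print("rim edges",[p([.5376+.033*np.cos(a),.3132+.033*np.sin(a),.08]) for a in np.arange(4)*np.pi/2], p([.5376,.3132,.08]))
E
```

```text
tips [(np.float64(540.3), np.float64(293.1)), (np.float64(543.3), np.float64(286.8)), (np.float64(539.7), np.float64(300.9)), (np.float64(542.7), np.float64(294.7)), (np.float64(543.5), np.float64(251.7)), (np.float64(546.2), np.float64(245.4))]
rim edges [(np.float64(533.2), np.float64(302.7)), (np.float64(558.8), np.float64(292.5)), (np.float64(536.1), np.float64(270.7)), (np.float64(511.4), np.float64(280.1))] (np.float64(534.7), np.float64(286.2))
```

Both match the calibration. Next: lower, close and lift.

Call:
play_rows(plan=[0,0,0,0,-0.002,0.03,1,0,0,0,0,-0.002,0.063,1,0,0,0,0,-0.002,0.063,1,0,0,0,0,-0.002,0.063,1,0,0,0,0,-0.002,0.063,0.7,0,0,0,0,-0.002,0.063,0.6,0,0,0,0,-0.002,0.063,0.5,0,0,0,0,-0.002,0.063,0.5,0,0,0,0,-0.002,0.063,0.5,0,0,0,0,-0.002,0.063,0.5], squeeze=35)

```text
clock: 4.58
position: [0.5369, 0.3133, 0.0644]
ee_rot: [0.707, 0.707, 0.001, 0.001]
ft_force: [-2.1, -0.8, 7.6]
grip_width: 0.771
grasp_force: 37.8
```

Call:
play_rows(plan=[0,0,0,0,0,-0.05,0.5,0,0,0,0,0,-0.1,0.5,0,0,0,0,0,-0.15,0.5,0,0,0,0,0,-0.16,0.5,0,0,0,-0.05,-0.01,-0.16,0.5,0,0,0,-0.1,-0.02,-0.16,0.5,0,0,0,-0.15,-0.03,-0.16,0.5,0,0,0,-0.2,-0.04,-0.16,0.5,0,0,0,-0.25,-0.05,-0.16,0.5,0,0,0,-0.3,-0.06,-0.16,0.5,0,0,0,-0.35,-0.07,-0.16,0.5,0,0,0,-0.39,-0.073,-0.15,0.5,0,0,0,-0.407,-0.0735,-0.11,0.5,0,0,0,-0.407,-0.0735,-0.08,0.5,0,0,0,-0.407,-0.0735,-0.08,0.5,0,0,0,-0.407,-0.0735,-0.08,0.5,0,0,0,-0.407,-0.0735,-0.08,0.5,0,0,0,-0.407,-0.0735,-0.08,0.5])

```text
clock: 6.82
position: [0.4634, -0.0943, 0.1432]
ee_rot: [0.707, 0.707, 0.0, 0.001]
ft_force: [-0.6, -0.1, -1.2]
grip_width: 0.769
grasp_force: 39.7
```

```bash
python3 - <<'E'
from h import *
st();go([.4634,-.0935,.068])
im=viewer.camera("top");s=viewer.camera("scene")
cv2.imwrite("pics/c2.png",np.hstack([cv2.resize(im[200:340,290:450],(400,350)),cv2.resize(s[120:330,210:450],(400,350))])[:,:,::-1])
E
```

```text
6.825 [ 0.4634 -0.0943  0.1432] 0.7686247180831034 39.682148806750774 [-0.6 -0.1 -1.2]
turn [0.1, 0.0, 0.0] shift [0.0008, -0.0001, 0.0752]
```

View pics/c2.png

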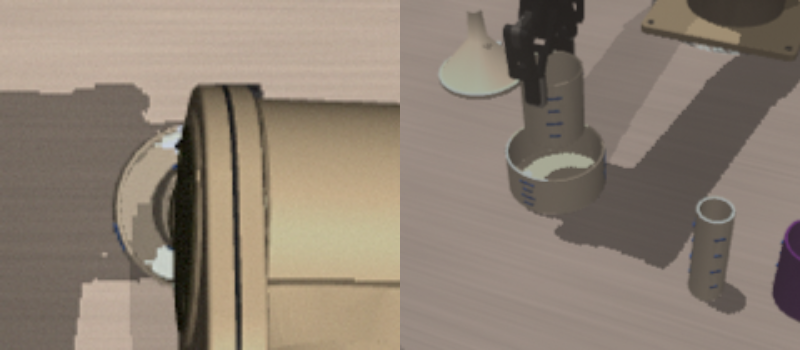

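The middle beaker hangs upright over the wide one (right panel, beaker 555,100 above mouth 556,160). Lower, release and retreat.

Call:
play_rows(plan=[0,0,0,0.001,0,0.025,0.5,0,0,0,0.001,0,0.05,0.5,0,0,0,0.001,0,0.065,0.5,0,0,0,0.001,0,0.073,0.5,0,0,0,0.001,0,0.074,0.5,0,0,0,0.001,0,0.074,0.5,0,0,0,0.001,0,0.074,0.5])

```text
clock: 7.8
position: [0.4632, -0.0934, 0.0687]
ee_rot: [0.707, 0.707, 0.0, 0.0]
ft_force: [-0.1, -0.1, -0.4]
grip_width: 0.77
grasp_force: 39.7
```

Call:
play_rows(plan=[0,0,0,0,0,0,0.85,0,0,0,0,0,0,1,0,0,0,0,0,0,1,0,0,0,0,0,0,1,0,0,0,0,0,-0.03,1,0,0,0,0,0,-0.08,1,0,0,0,0,0,-0.13,1,0,0,0,0,0,-0.13,1,0,0,0,0.05,0.023,-0.13,1,0,0,0,0.1,0.046,-0.13,1,0,0,0,0.15,0.07,-0.13,1,0,0,0,0.204,0.093,-0.13,1,0,0,0,0.204,0.093,-0.13,1,0,0,0,0.204,0.093,-0.13,1,0,0,0,0.204,0.093,-0.13,1])

```text
clock: 9.68
position: [0.5556, 0.1091, 0.1979]
ee_rot: [0.708, 0.707, -0.001, 0.0]
ft_force: [-0.0, 0.0, 0.2]
grip_width: 0.999
grasp_force: 0.0
```

```bash
python3 - <<'E'
from h import *
st();go([.5559,.1103,.096])
im=viewer.camera("top");s=viewer.camera("scene")
for n,u,v,r,z in(("wide",369,283,.056,.05),("mid",371,280,.033,.084)): print(n,circ(im,u,v,r,z))
cv2.imwrite("pics/c3.png",np.hstack([cv2.resize(im[200:340,210:430],(550,350)),cv2.resize(s[160:370,260:410],(250,350))])[:,:,::-1])
E
```

```text
9.675 [0.5556 0.1091 0.1979] 0.9989716128422661 0.0 [-0.   0.   0.2]
turn [-0.0, 0.1, -0.1] shift [0.0013, 0.0004, 0.1019]
wide [([0.4634, -0.0904], np.float64(55.0), (367.8, 282.9, 33.5)), ([0.4456, -0.0774], np.float64(54.3), (359.9, 293.8, 33.0)), ([0.4855, -0.1041], np.float64(54.1), (376.0, 269.4, 32.9)), ([0.4769, -0.0812], np.float64(52.3), (362.1, 274.6, 31.8))]
mid [([0.4633, -0.0897], np.float64(31.0), (369.5, 283.4, 19.6)), ([0.4497, -0.0707], np.float64(32.2), (357.5, 292.0, 20.3)), ([0.4674, -0.0714], np.float64(32.5), (357.9, 280.8, 20.6)), ([0.484, -0.094], np.float64(32.1), (372.1, 270.2, 20.3))]
```

View pics/c3.png

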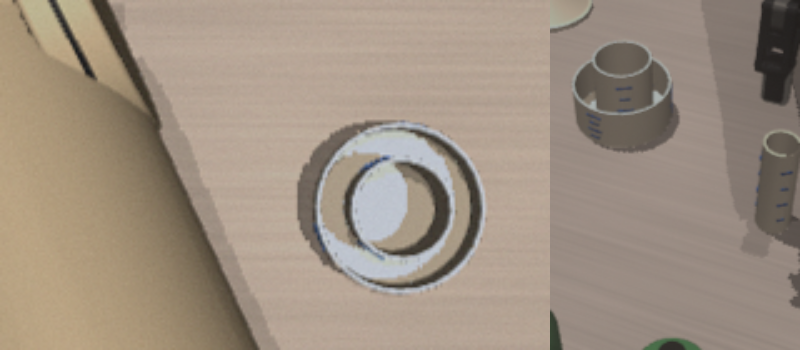

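The middle beaker stands upright in the wide one (top crop centre 400,210; the scene shows it rising above the rim). Next, the slim beaker.

Call:
play_rows(plan=[0,0,0,0,0,0.05,1,0,0,0,0,0,0.09,1,0,0,0,0,0,0.102,1,0,0,0,0,0,0.102,1,0,0,0,0,0,0.102,0.8,0,0,0,0,0,0.102,0.65,0,0,0,0,0,0.102,0.55,0,0,0,0,0,0.102,0.45,0,0,0,0,0,0.102,0.2,0,0,0,0,0,0.102,0.2,0,0,0,0,0,0.102,0.2,0,0,0,0,0,0.102,0.2], squeeze=30)

```text
clock: 11.28
position: [0.556, 0.1108, 0.0967]
ee_rot: [0.707, 0.707, 0.0, 0.0]
ft_force: [-1.9, -1.3, 5.4]
grip_width: 0.41
grasp_force: 30.0
```

Call:
play_rows(plan=[0,0,0,0,0,-0.05,0.2,0,0,0,0,0,-0.1,0.2,0,0,0,0,0,-0.13,0.2,0,0,0,0,0,-0.13,0.2,0,0,0,-0.05,-0.023,-0.13,0.2,0,0,0,-0.1,-0.046,-0.13,0.2,0,0,0,-0.15,-0.07,-0.13,0.2,0,0,0,-0.19,-0.088,-0.13,0.2,0,0,0,-0.203,-0.093,-0.12,0.2,0,0,0,-0.203,-0.093,-0.105,0.2,0,0,0,-0.203,-0.093,-0.105,0.2,0,0,0,-0.203,-0.093,-0.105,0.2,0,0,0,-0.203,-0.093,-0.105,0.2])

```text
clock: 12.9
position: [0.4634, -0.0915, 0.2016]
ee_rot: [0.706, 0.708, 0.0, 0.0]
ft_force: [1.1, 0.2, -0.4]
grip_width: 0.412
grasp_force: 30.4
```

```bash
python3 - <<'E'
from h import *
st();go([.463,-.092,.1055])
s=viewer.camera("scene");im=viewer.camera("top")
cv2.imwrite("pics/c4.png",np.hstack([cv2.resize(im[200:340,290:450],(400,350)),cv2.resize(s[90:265,210:410],(400,350),interpolation=cv2.INTER_CUBIC)])[:,:,::-1])
E
```

```text
12.9 [ 0.4634 -0.0915  0.2016] 0.4119051432574741 30.409697145223618 [ 1.1  0.2 -0.4]
turn [0.0, -0.0, 0.1] shift [-0.0005, -0.0004, 0.0961]
```

View pics/c4.png

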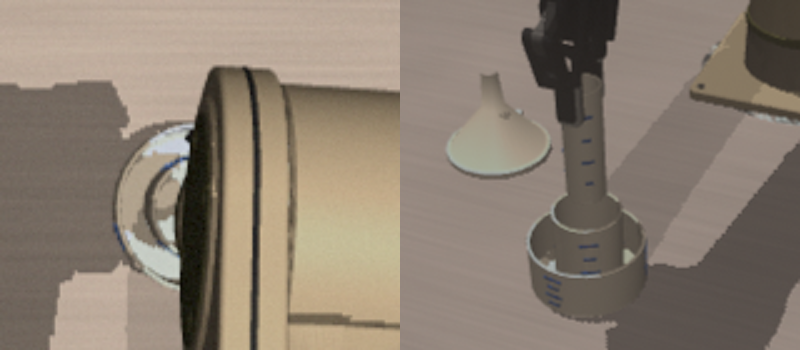

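The slim beaker is upright, centred over the middle beaker's mouth (right panel, 585 against 587). Lower it.

Call:
play_rows(plan=[0,0,0,0,0,0.025,0.2,0,0,0,0,0,0.05,0.2,0,0,0,0,0,0.07,0.2,0,0,0,0,0,0.085,0.2,0,0,0,0,0,0.094,0.2,0,0,0,0,0,0.096,0.2,0,0,0,0,0,0.096,0.2,0,0,0,0,0,0.096,0.2])

```text
clock: 14.0
position: [0.4633, -0.0924, 0.1059]
ee_rot: [0.707, 0.707, 0.0, 0.0]
ft_force: [0.3, 0.7, -0.7]
grip_width: 0.416
grasp_force: 30.4
```

Release, rise straight up, and move off sideways.

Call:
play_rows(plan=[0,0,0,0,0,0,0.6,0,0,0,0,0,0,0.8,0,0,0,0,0,0,1,0,0,0,0,0,0,1,0,0,0,0,0,0,1,0,0,0,0,0,-0.03,1,0,0,0,0,0,-0.08,1,0,0,0,0,0,-0.13,1,0,0,0,0,0,-0.13,1,0,0,0,0.06,0.02,-0.13,1,0,0,0,0.12,0.04,-0.13,1,0,0,0,0.18,0.06,-0.13,1,0,0,0,0.24,0.06,-0.13,1,0,0,0,0.24,0.06,-0.13,1,0,0,0,0.24,0.06,-0.13,1,0,0,0,0.24,0.06,-0.13,1])

```text
clock: 16.0
position: [0.5229, 0.1461, 0.2348]
ee_rot: [0.708, 0.706, -0.0, 0.0]
ft_force: [0.0, -0.5, 0.0]
grip_width: 0.998
grasp_force: 0.0
```

```bash
python3 - <<'E'
from h import *
st()
s=viewer.camera("scene");im=viewer.camera("top")
cv2.imwrite("pics/c5.png",np.hstack([cv2.resize(im[190:350,290:550],(488,300)),cv2.resize(s[90:280,140:350],(312,300),interpolation=cv2.INTER_CUBIC)])[:,:,::-1])
E
```

```text
16.0 [0.5229 0.1461 0.2348] 0.9981120517115368 0.0 [ 0.  -0.5  0. ]
```

View pics/c5.png

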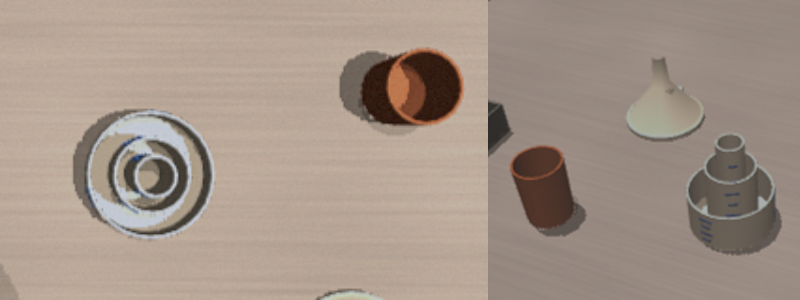

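All three are nested and upright (left panel centre about 152,175; right panel 730,195). The copper cup hasn't moved and the gripper is clear, so I'll hand in.

```bash
python3 -c "
from workcell import manip
print(manip.hand_in())"
```

```text
the job is handed in; nothing more can be done
None
```

The three white beakers are nested upright, with the slim one in the middle-sized one and that in the wide one. The copper cup stands where it was, and I handed the job in at about 16 s of the 64 s allowed; the hand-in call gave no verdict.

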